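# Power up the scanning point and present a tin

## Robot

A 6-joint arm with a two-finger parallel gripper is mounted at the origin on the work surface. World frame = base frame: x ahead of the robot, y to its left, z up, the work surface at z = 0. Lengths are in m, angles in degrees, forces in N, time in s.
With the tool pointing down it reaches from about 0.3 to 0.75 m from the base axis. Payload 8.5 kg.
Tool frame: the origin (TCP) lies midway between the tips of the shut fingers; the grasp point (between the pads) lies 19 mm behind it (env.tcp_to_grasp is the z of the grasp point in the tool frame, in m); z points along the fingers, y is the line along which they close (so a half turn about z gives the same grasp; the last joint's range is limited). The gripper opens to 85 mm and grips with 20 to 120 N. Pads are 22 mm wide; open, the fingers measure 114 mm over their backs; the gripper's body (76 mm by 85 mm) begins 54 mm behind the grasp point. The pads swing forward as they close: fully open they stand 13 mm farther back than shut.
Start: joints at [-75.762, 21.807, 74.336, -0, 83.858, -12.336], TCP at [0.246, -0.492, 0.231] pointing down, gripper open.
Joint ranges: [-178.18, 178.18], [-50.72, 133.34], [12.68, 142.11], [-81.47, 261.47], [9.98, 163.14], [-165.26, 165.26]. Speed limits (degrees/s): [136.94, 136.94, 180, 180, 180, 180].

## Interface

Orientations are given as a 3x3 rotation matrix whose columns are the frame's x, y, z axes.
In Python, from rig import env, imaging, job, models gives the robot as it stands. The module is installed in compiled form; this text tells all that it offers.
- The arm moves only by the tool jog_arm, never from a script. Its argument "plan" is text: rows parted by semicolons, each of 7 numbers parted by spaces: the turn, a rotation vector about the tool's x, y, z in degrees, then the shift along the tool's x, y, z in cm, then the closure in counts, from 0 (fully open) to 255 (shut). In form: rx ry rz x y z claw; .... A call has 1 to 10 rows; each row shifts and turns the commanded pose from where the row before left it, along the tool's axes as they then stand; what a row does not reach is not made up. A row lasts 1/12 s, in which the tool goes at most 41.7 mm and 7.16 degrees, less where a joint would pass 70% of its speed; a pose out of reach is approached as far as the arm can. A call with a gripper value outside its range is refused whole. The fingers move at their own pace and stop on an object; "grip_force" is the grip in N (left out, the last holds). Time passes only in rows, so rows that do not move let the fingers close. It gives the time, the measured TCP pose, the force, the opening and the grip force at its end, in the units of the state.
- env.observe(): the state, without advancing time (a new reading comes with each control period).
- imaging.get_image(name): name is "side" or "top" or "wrist"; returns a dict with "pixels" (400x640x3 uint8, red, green, blue), "depth" (400x640 float32, m along the optical axis (not along the pixel's ray), 0 where there is no reading), "fov_y" (degrees; the focal length in pixels is half the picture's height over the tangent of half this angle, whatever the lens; pixels are square), "cx", "cy" (the principal point, pixels), "world_from_camera" (4x4, takes a point from camera to world coordinates). Camera axes: x right, y down, z forward; pixel columns grow to the right and rows downward; lengths in m; the calibration is good to about 2 mm. A picture is of the moment at which its call begins.
- job.close_job(): hands the job in; it is judged then, once.
Trained networks look in the newest picture that a camera, given by its name, has taken for a name from the list of things; names that differ only in an ending like _2 or _b are one class to them, and where a whole thing is asked for, a point or a joint stands for the part that bears it (a point fixed in the world has none). Each returns a list of dicts, best first, with "confidence" (0 to 1); they miss things now and then, are a little off and sometimes report something else, mostly with a low value. They report only what shows in the picture. A call takes as long as a camera call. They do not tell look-alikes from the thing itself.
- models.outline_of(camera, query): "region" (400x640 bool, what is visible of it) and "bbox" ([centre column, centre row, width, height] in pixels, round what is visible of it).
- models.tip_of(camera, query): "at" ([column, row] in pixels: a listed point, or the origin of a listed thing).
The state is a dict: "time_s": time; "q": joint angles; "qvel": joint speeds; "joint_efforts": joint torques, N m; "position": TCP position; "tool_rot": TCP orientation; "ft_force": force on the tool from outside, world axes, zero at the start; "wrist_torque": the same for the moment, N m; "grip_width": finger opening in m; "gripper_force": force on a finger pad.
Only numpy, scipy, OpenCV 4.12 (cv2) and the standard library are available. Lean on these libraries where they do the work, as an engineer would, in place of code of your own. Each camera call takes 0.05 s, during which the arm holds its last target. There are 200 camera calls.

## Task

First switch on the scanning point: reach in under the battery box's carrying handle and press down the raised half of the big rocker on its top until it snaps over. Then pick up the slim tin with the barcode label, set it down upright, without dropping it, in the middle of the scanner's rubber pad with its barcode squarely facing the scanner window, and let go. Do not push the soap cartons, the short tin or the torch about.

Things in the scene. Friction and masses are not known exactly. Their poses are not given: they have to be found in the camera images.
- power_box: battery box fixed on the table, 180 mm deep (its x) x 240 mm wide (its y), grey with a black lid, top 140 mm above the table; origin at the centre of its underside; x points to its back, z up; its front (-x) is turned roughly to the robot. The rocker sits on its top plate, in front of and partly under the handle; the round outlets are not used
- handle_bar (a point): middle of the box's carrying handle: round bar with rubber grip, diameter 22 mm, along the box's y, 228 mm above the table, posts 98 mm to either side (axes as the box). It stands above the rocker's far face, so a vertical gripper does not fit; one slanted 30 to 45 degrees does (from the box's front, fingers pointing down and towards its back)
- rocker (a joint): the black power rocker's hinge, rad: 0 = off (near face level, far face raised 0.40 rad, its far edge 14 mm up), 0.40 = on (far face pressed level, near face raised). Pivot along the box's y, 33 mm in front of the handle bar's axis, 146 mm above the table. An over-centre spring holds it at either end: about 7 N down at 20 mm from the pivot starts it; past 0.20 it snaps over by itself
- rocker_far (a point): where to press: point on top of the rocker's far face (the one nearer the handle), on its centre line, 20 mm from the pivot; falls 8 mm from off to on. The rocker is two flat faces, each 36 mm long (along the box's x) x 48 mm wide, meeting in a shallow valley at the pivot, in a grey frame whose top is 147 mm above the table. Axes are the box's when the rocker is off
- scanner: desktop barcode scanner fixed on a steel stand plate; origin on the table under the centre of the pad; its x points horizontally from the pad to the scanner head, z up. The head (88 mm wide, 120 mm high above the table, 71 mm deep) begins 86 mm from the pad's centre, in +x, and its window looks back over the pad in -x
- pad (a point): centre of the top of the scanner's square black rubber pad, 130 x 130 mm, 5 mm above the table (axes as the scanner)
- scan_window (a point): centre of the scanner's upright glass window, 64 mm wide, 65 mm above the table, 86 mm from the pad's centre (axes as the scanner)
- tin_mid (a point): centre (60 mm up) of the slim bare-steel tin, diameter 60, height 120 mm, about 0.32 kg, upright. Its z is up; its own +x points out through the middle of the barcode label (37 mm wide, 62 tall, dark upright bars on pale paper). A pale seal strip, 14 mm wide, runs from the label over the rim to the lid's centre, so the label's side shows from above
- soap_a: bystander: white, red and yellow soap carton standing upright, 58 x 58 x 96 mm; origin under its centre
- soap_b: bystander: a second soap carton like soap_a; origin under its centre
- fish_tin: bystander: short wide round tin, diameter 86, height 52 mm; origin under its centre
- torch: bystander: black hand torch lying down, 165 mm long, 46 mm across its head; origin under its centre
Mind the look-alikes: they are no part of the job. What is shaped like the part that bears tin_mid but orange is not meant.

How it is judged:
By the outcome, as a careful person would: the job done as asked, in the order asked, and still so for the second after the job is handed in, with the robot touching nothing.
It also fails if it takes over 56 s, if anything falls off the work surface, if the arm or the gripper's body presses on something with over 40 N, if the wrist force passes 120 N, or if a joint passes its speed limit or range.

## Working session

There is one attempt and no reset: what is moved stays moved. The work goes in short steps, Python scripts to look and compute and a tool call to move; the robot and the scene stay as the last step left them, time stands still between calls to the robot, and variables do not carry over. Pictures are saved under pics/ and viewed, at most 10 in all, crops included, and the job is handed in when it is done.

Besides the shell and the picture viewer there is one more tool, called by a JSON object that holds its "fn" and its "kwargs", one argument or row to a line. jog_arm: Moves the arm, as the interface text tells. Its arguments: {"type":"object","properties":{"plan":{"type":"string"},"grip_force":{"type":"number"}},"required":["plan"]}

```bash
mkdir -p pics
cat > h.py <<'E'
import numpy as np, cv2
from rig import env, imaging, job, models
def ray(im,u,v):
    f=200/np.tan(np.radians(im["fov_y"])/2); return np.array([(u-im["cx"])/f,(v-im["cy"])/f,1.])
def pt(im,u,v,z=None):
    T=np.array(im["world_from_camera"]); r=ray(im,u,v)
    if z is None:
        d=im["depth"][int(round(v)),int(round(u))]; return T[:3,:3]@(r*d)+T[:3,3]
    w=T[:3,:3]@r; return T[:3,3]+w*(z-T[2,3])/w[2]
def cloud(im):
    f=200/np.tan(np.radians(im["fov_y"])/2); v,u=np.mgrid[:400,:640]; d=im["depth"]
    P=np.stack([(u-im["cx"])/f*d,(v-im["cy"])/f*d,d],-1); T=np.array(im["world_from_camera"])
    return P@T[:3,:3].T+T[:3,3]
def save(im,n,crop=None,s=1):
    p=im["pixels"][:,:,::-1]
    if crop: p=p[crop[1]:crop[3],crop[0]:crop[2]]
    cv2.imwrite("pics/"+n,cv2.resize(p,None,fx=s,fy=s,interpolation=cv2.INTER_CUBIC))
E
python3 - <<'E'
from h import *
np.set_printoptions(precision=3,suppress=True)
for c in("top","side"):
    im=imaging.get_image(c); save(im,c+".png"); np.save(c+".npy",im,allow_pickle=True)
    print(c,im["world_from_camera"])
    for q in["handle_bar","rocker_far","pad","scan_window","tin_mid","power_box","scanner","soap_a","fish_tin","torch"]:
        for r in models.tip_of(c,q)[:3]:
            u,v=r["at"]; print(q,round(r["confidence"],2),np.round(r["at"],1), pt(im,u,v) if 0<=u<639 and 0<=v<399 else '')
print(env.observe()["tool_rot"],env.tcp_to_grasp)
E
```

```text
top [[-0.024 -0.981  0.193  0.404]
 [-1.     0.027  0.013 -0.067]
 [-0.018 -0.192 -0.981  1.037]
 [ 0.     0.     0.     1.   ]]
handle_bar 0.79 [178.9 180.5] [0.612 0.241 0.237]
handle_bar 0.68 [379.7 249.1] [ 0.47  -0.213  0.004]
rocker_far 0.96 [190.4 190.6] [0.608 0.245 0.155]
rocker_far 0.67 [419.4 259.3] [ 0.438 -0.299  0.072]
pad 0.76 [381.5 248.8] [ 0.471 -0.218  0.006]
scan_window 0.66 [418.1 260.1] [ 0.437 -0.298  0.066]
tin_mid 0.73 [283.9 144.7] [0.728 0.027 0.118]
tin_mid 0.67 [382.9 136.1] [ 0.741 -0.22   0.123]
tin_mid 0.61 [298.2 264.9] [ 0.431 -0.004  0.116]
power_box 0.8 [205.9 200.8] [0.585 0.21  0.147]
power_box 0.62 [189.8 193.3] [0.602 0.246 0.153]
scanner 0.61 [380.2 248. ] [ 0.473 -0.215  0.003]
soap_a 0.89 [320.7 184.4] [ 0.629 -0.062  0.096]
soap_a 0.83 [293.9 230.1] [0.515 0.006 0.099]
fish_tin 0.59 [340.  134.3] [ 0.775 -0.117  0.055]
torch 0.64 [237.6 277.1] [0.406 0.156 0.039]
torch 0.47 [336.3 134.9] [ 0.775 -0.107  0.051]
side [[-0.898 -0.205  0.39   0.244]
 [-0.441  0.439 -0.783  0.668]
 [-0.011 -0.875 -0.485  0.594]
 [ 0.     0.     0.     1.   ]]
ha
[... 158 characters left out ...]
388.4 225.5] [ 0.47  -0.221  0.006]
scan_window 0.96 [408.9 196. ] [ 0.438 -0.297  0.07 ]
tin_mid 0.95 [300.9 188. ] [ 0.738 -0.204  0.074]
tin_mid 0.81 [326.4 201.3] [ 0.639 -0.172  0.068]
tin_mid 0.71 [380.  259.1] [0.244 0.668 0.594]
power_box 0.57 [247.8 324.1] [0.534 0.34  0.137]
scanner 0.8 [388.2 230.3] [ 0.421 -0.029  0.121]
soap_a 0.88 [338.7 269.2] [0.509 0.04  0.031]
soap_a 0.63 [307.6 243.3] [ 0.628 -0.034  0.018]
soap_a 0.34 [408.1 196.2] [ 0.441 -0.297  0.069]
fish_tin 0.84 [267.7 220.8] [ 0.772 -0.071  0.026]
torch 0.64 [364.2 337.4] [0.389 0.199 0.033]
torch 0.26 [333.5 269.2] [0.522 0.039 0.025]
[[ 0.894  0.447  0.   ]
 [ 0.447 -0.894  0.   ]
 [ 0.    -0.    -1.   ]] -0.0187
```

View pics/top.png

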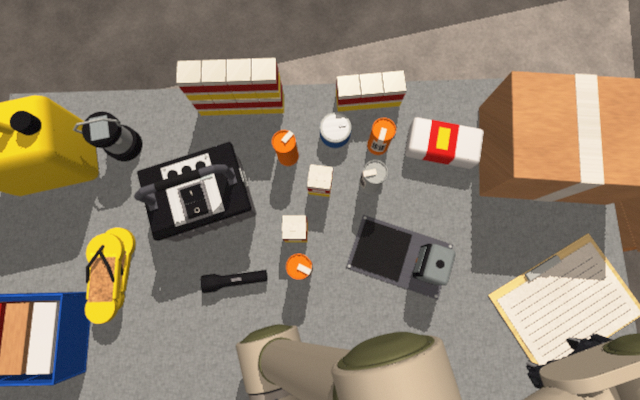

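View pics/side.png

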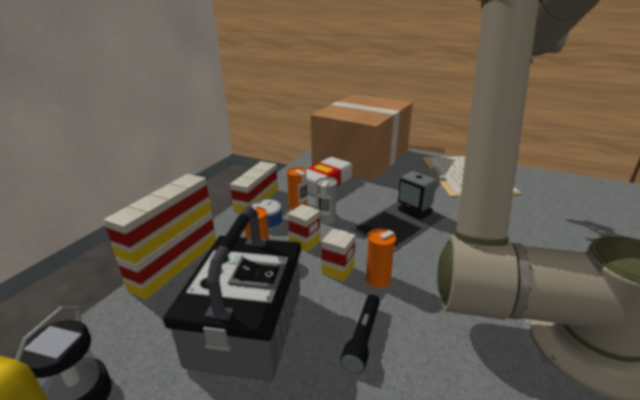

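The top view shows four slim tins: orange ones at (285,146), (382,135) and (298,266), and a bare-steel one at (375,173). Only the steel one fits. In the side view it is at about (326,201), with its pale label turned towards the camera. The box is at (195,190), with its rocker at about (190,200), and the scanner is at (400,255). Next I'll measure these and confirm the tin in an enlarged crop.

Run:
```python
from h import *
np.set_printoptions(precision=4,suppress=True)
im=np.load("top.npy",allow_pickle=True).item(); C=cloud(im); z=C[...,2]
p=im["pixels"]
a=cv2.resize(p[150:200,350:400,::-1],(400,400),interpolation=cv2.INTER_CUBIC)
b=cv2.resize(p[140:245,135:260,::-1],(476,400),interpolation=cv2.INTER_CUBIC)
s=np.load("side.npy",allow_pickle=True).item()["pixels"]
c=cv2.resize(s[175:225,300:350,::-1],(200,200),interpolation=cv2.INTER_CUBIC)
d=cv2.resize(p[205:305,335:465,::-1],(260,200),interpolation=cv2.INTER_CUBIC)
bottom=np.zeros((200,476,3),np.uint8); bottom[:, :200]=c; bottom[:,205:465]=d
right=np.zeros((600,476,3),np.uint8); right[:400]=b; right[400:]=bottom
l=np.zeros((600,320,3),np.uint8); l[:320]=cv2.resize(a,(320,320)); 
cv2.imwrite("pics/crop.png",np.hstack([l,right]))
def box(m,n):
    P=C[m][:,:2].astype(np.float32); r=cv2.minAreaRect(P); print(n,m.sum(),P.mean(0),np.median(C[m][:,2]),"rect",r); return P
def reg(u0,v0,u1,v1):
    m=np.zeros(z.shape,bool); m[v0:v1,u0:u1]=1; return m
print("lid"); R=reg(130,135,262,248)
for lo,hi in[(.115,.135),(.13,.146),(.146,.17),(.215,.245)]: box(R&(z>lo)&(z<hi),f"box {lo}-{hi}")
box(reg(355,155,395,190)&(z>.105)&(z<.13),"tin")
P=C[reg(355,155,395,190)&(z>.105)&(z<.13)][:,:2]; print(cv2.minEnclosingCircle(P.astype(np.float32)))
box(reg(405,235,465,300)&(z>.112)&(z<.13),"head")
T=np.array(im["world_from_camera"])
# tin strip
m=reg(355,155,395,190)&(z>.105)
print("tin gray"); print(p[160:186,360:390].mean(-1).astype(int))
# pad dark
m=reg(345,212,425,290)&(z<.012)&(p.max(-1)<45); m=cv2.morphologyEx(m.astype(np.uint8),cv2.MORPH_OPEN,np.ones((5,5)))>0; box(m,"pad")
```

```text
lid
box 0.115-0.135 532 [0.5888 0.213 ] 0.13298102304279652 rect ((0.615426242351532, 0.24578537046909332), (0.1819334626197815, 0.24533505737781525), 16.781139373779297)
box 0.13-0.146 5508 [0.609 0.24 ] 0.13833878157224833 rect ((0.6144291162490845, 0.24569250643253326), (0.1798449605703354, 0.2449115365743637), 17.034503936767578)
box 0.146-0.17 754 [0.5939 0.2401] 0.14851177725872633 rect ((0.6104417443275452, 0.24589774012565613), (0.17711031436920166, 0.14951945841312408), 66.50540161132812)
box 0.215-0.245 878 [0.6142 0.2414] 0.23520755238718505 rect ((0.6153542995452881, 0.24476128816604614), (0.02126123569905758, 0.20935644209384918), 17.019683837890625)
tin 475 [ 0.6502 -0.1962] 0.11712904978673722 rect ((0.6505630612373352, -0.19645556807518005), (0.058438535779714584, 0.05807621031999588), 72.17074584960938)
((0.6512359976768494, -0.19570980966091156), 0.03066033311188221)
head 1048 [ 0.4247 -0.33  ] 0.11910615459402718 rect ((0.4252499043941498, -0.33097636699676514), (0.06887935847043991, 0.08720389753580093), 70.06553649902344)
tin gray
[[149 142 143 148 128  91  93  9
[... 2679 characters left out ...]
4 148 143 132 144 148 146 145 152 152]
 [ 82  54  54  68 100 113  98  93  92 111 148 162 171 182 185 191 195 191
  180 165 145 130 123 142 152 149 146 147 151 152]
 [ 89  71  53  60 101 115  99  93  92  90  96 106 120 138 142 154 158 153
  135 109  82  82 119 155 155 148 144 148 152 152]
 [ 92  84  53  57  91 109  96  94  92  90  93  91  93  89  89  87  85  83
   83  82  79  84 119 153 154 144 139 146 149 150]
 [ 96  99  83  70  91 104  93  94  92  92  89  93  92  93  88  87  88  87
   85  82  81  89 117 147 151 148 139 145 151 149]]
pad 1932 [ 0.4692 -0.2118] 0.004831488474400847 rect ((0.46932944655418396, -0.21626737713813782), (0.1266402155160904, 0.12806780636310577), 70.07461547851562)
```

View pics/crop.png

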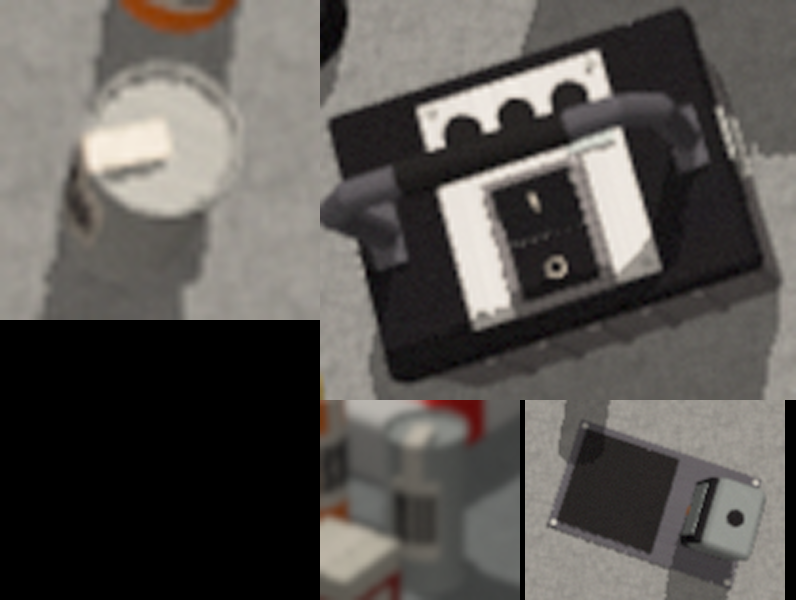

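The crop confirms the steel tin at (375,173), with its barcode label and seal strip pointing left (world +y). The box rocker's raised far half ("I") is near the handle. Next I'll work out the pre-press pose.

```bash
cat >> h.py <<'E'
from scipy.spatial.transform import Rotation as Ro
def frame(head,tilt):
    h,t=np.radians([head,tilt]); f=np.array([np.cos(h),np.sin(h),0]); u=np.array([0,0,1.])
    x=np.cos(t)*f+np.sin(t)*u; z=np.sin(t)*f-np.cos(t)*u
    return np.stack([x,np.cross(z,x),z],1)
def delta(Rt,pt_,turn_first=True):
    s=env.observe(); R=np.array(s["tool_rot"]); p=np.array(s["position"])
    rv=Ro.from_matrix(R.T@Rt).as_rotvec(degrees=True)
    print("turn",np.round(rv,2),"shift cm",np.round(((Rt if turn_first else R).T@(np.array(pt_)-p))*100,2),"|F|",s["ft_force"],"t",s["time_s"])
E
python3 - <<'E'
from h import *
np.set_printoptions(precision=4,suppress=True)
im=np.load("top.npy",allow_pickle=True).item(); C=cloud(im); p=im["pixels"].mean(-1)
O=pt(im,194.1,202.2,.147); print("rocker centre",O)
yaw=np.radians(17); f=np.array([np.cos(yaw),np.sin(yaw)]); l=np.array([-f[1],f[0]])
for b in [(.6145,.2457),(.6153,.2448)]: print("rocker rel box",(O[:2]-b)@f,(O[:2]-b)@l)
u,v=190.4,190.6; q=pt(im,u,v,.154); print("far",q,(q[:2]-b)@f,(q[:2]-b)@l)
m=np.zeros(p.shape,bool); m[155:190,355:395]=1; m&=(p>208)&(C[...,2]>.112)
vu=np.argwhere(m); Q=np.array([pt(im,a[1],a[0],.12)[:2] for a in vu]); print(len(Q),Q.mean(0))
r=cv2.minAreaRect(Q.astype(np.float32)); print(r)
w=Q.mean(0)-np.array([.6508,-.196]); print("strip heading",np.degrees(np.arctan2(w[1],w[0])))
delta(frame(17,0),[.5,.2,.3]); delta(frame(17,40),[.5,.2,.3])
E
```

```text
rocker centre [0.5819 0.2375 0.147 ]
rocker rel box -0.033579469739988634 0.0016646213926484045
rocker rel box -0.03408137901050851 0.002759193036793312
far [0.6086 0.2449 0.154 ] -0.006397238590921334 0.002050659837167886
72 [ 0.6507 -0.1828]
((0.6509785652160645, -0.18281549215316772), (0.014078502543270588, 0.030778827145695686), 8.084375381469727)
strip heading 90.22038562225929
turn [-0.   -0.    9.57] shift cm [ 44.52 -58.74  -6.87] |F| [ 0.7072  0.1178 -0.3049] t 1.1
turn [-3.34 39.9   9.18] shift cm [ 38.52 -58.74  23.35] |F| [ 0.7072  0.1178 -0.3049] t 1.1
```

{"fn": "jog_arm", "kwargs": {
  "plan": "0 0 4.8 0 0 0 255; 0 0 4.8 0 0 0 255; 0 6.67 0 0 0 0 255; 0 6.67 0 0 0 0 255; 0 6.67 0 0 0 0 255; 0 6.67 0 0 0 0 255; 0 6.67 0 0 0 0 255; 0 6.65 0 0 0 0 255; 0 0 0 0 0 0 255"
}}

```text
time_s: 1.85
position: [0.2441, -0.4924, 0.2295]
tool_rot: [[0.731, 0.288, 0.619], [0.217, -0.958, 0.189], [0.647, -0.004, -0.762]]
ft_force: [-1.2, -0.1, -1.2]
grip_width: -0.0002
gripper_force: 0.0
```

```bash
python3 -c "
from h import *
delta(frame(17,40),[.5555,.2285,.236])"
```

```text
turn [-0.02 -0.32 -0.33] shift cm [ 39.38 -59.84  32.19] |F| [-1.18815971 -0.07614068 -1.17523875] t 1.85
```

{"fn": "jog_arm", "kwargs": {
  "plan": "0 0 0 1.8 -2.7 1.5 255; 0 0 0 1.8 -2.7 1.5 255; 0 0 0 1.8 -2.7 1.5 255; 0 0 0 1.8 -2.7 1.5 255; 0 0 0 1.8 -2.7 1.5 255; 0 0 0 1.8 -2.7 1.5 255; 0 0 0 1.8 -2.7 1.5 255; 0 0 0 1.8 -2.7 1.5 255; 0 0 0 1.8 -2.7 1.5 255; 0 0 0 1.8 -2.7 1.5 255"
}}

```text
time_s: 2.68
position: [0.3916, -0.1635, 0.2325]
tool_rot: [[0.733, 0.292, 0.614], [0.225, -0.956, 0.186], [0.642, 0.002, -0.767]]
ft_force: [0.3, -0.7, 0.0]
grip_width: 0.0003
gripper_force: 0.0
```

{"fn": "jog_arm", "kwargs": {
  "plan": "0 0 0 1.8 -2.7 1.5 255; 0 0 0 1.8 -2.7 1.5 255; 0 0 0 1.8 -2.7 1.5 255; 0 0 0 1.8 -2.7 1.5 255; 0 0 0 1.8 -2.7 1.5 255; 0 0 0 1.8 -2.7 1.5 255; 0 0 0 1.8 -2.7 1.5 255; 0 0 0 1.8 -2.7 1.5 255; 0 0 0 1 -1.5 0.8 255; 0 0 0 0 0 0 255"
}}

```text
time_s: 3.52
position: [0.516, 0.118, 0.234]
tool_rot: [[0.73, 0.298, 0.615], [0.229, -0.955, 0.19], [0.644, 0.002, -0.765]]
ft_force: [0.1, 0.3, -0.5]
grip_width: 0.0001
gripper_force: 0.0
```

```bash
python3 -c "
from h import *
delta(frame(17,40),[.5555,.2285,.236])
im=imaging.get_image('wrist'); save(im,'w1.png')
for q in ['rocker_far','handle_bar']:
  for r in models.tip_of('wrist',q)[:2]: print(q,r, pt(im,*r['at']), pt(im,*r['at'],.154))
np.save('w1.npy',im,allow_pickle=True)
"
```

```text
turn [-0.11 -0.1   0.31] shift cm [ 5.5  -9.41  4.35] |F| [ 0.07265093  0.30365105 -0.5274116 ] t 3.5167
rocker_far {'at': [203.0, 143.1], 'confidence': 0.9} [0.60251697 0.24385501 0.15538824] [0.60316403 0.24462217 0.154     ]
rocker_far {'at': [541.9, 150.1], 'confidence': 0.44} [ 0.76384717 -0.07626056  0.04464074] [ 0.67889143 -0.01858103  0.154     ]
handle_bar {'at': [167.3, 61.9], 'confidence': 0.75} [0.60972612 0.24262086 0.23606022] [0.67072456 0.30997413 0.154     ]
handle_bar {'at': [495.9, 243.5], 'confidence': 0.22} [ 0.62541495 -0.02952953  0.06689556] [0.58964656 0.00719795 0.154     ]
```

View pics/w1.png

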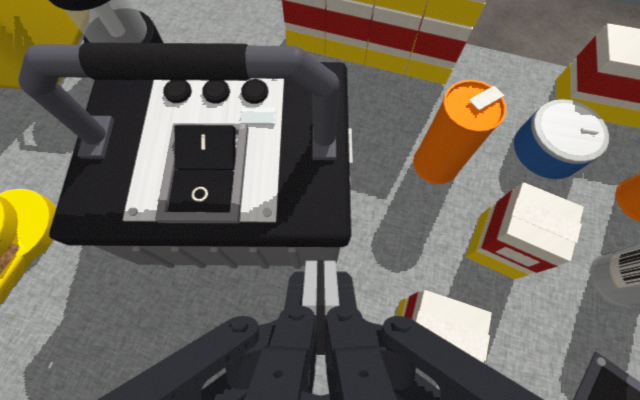

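The wrist view shows the rocker, with its "I" half (far, under the bar) at (205,145) and "O" at (200,193). The way in under the handle is free.

{"fn": "jog_arm", "kwargs": {
  "plan": "0 0 0 1.4 -2.36 1.1 255; 0 0 0 1.4 -2.36 1.1 255; 0 0 0 1.4 -2.36 1.1 255; 0 0 0 1.4 -2.36 1.1 255; 0 0 0 0 0 0 255; 0 0 0 0 0 2 255; 0 0 0 0 0 2 255; 0 0 0 0 0 2 255; 0 0 0 0 0 1.5 255; 0 0 0 0 0 0 255"
}}

```text
time_s: 4.5
position: [0.6026, 0.2375, 0.1756]
tool_rot: [[0.735, 0.29, 0.613], [0.223, -0.957, 0.186], [0.64, 0.0, -0.768]]
ft_force: [-1.2, -0.7, 0.3]
grip_width: 0.0001
gripper_force: 0.0
```

```bash
python3 -c "
from h import *
delta(frame(17,40),[.612,.2463,.165])"
```

```text
turn [ 0.1   0.2  -0.11] shift cm [ 0.21 -0.57  1.55] |F| [-1.15471364 -0.71229527  0.31800398] t 4.5
```

{"fn": "jog_arm", "kwargs": {
  "plan": "0 0 0 0.2 -0.57 1.1 255; 0 0 0 0 0 0.4 255; 0 0 0 0 0 0 255; 0 0 0 -0.13 0 0.15 255; 0 0 0 -0.13 0 0.15 255; 0 0 0 0 0 0 255"
}}

```text
time_s: 5.0
position: [0.6106, 0.2476, 0.1638]
tool_rot: [[0.733, 0.292, 0.615], [0.224, -0.957, 0.187], [0.643, 0.0, -0.766]]
ft_force: [-0.1, -0.6, -0.7]
grip_width: -0.0001
gripper_force: 0.0
```

{"fn": "jog_arm", "kwargs": {
  "plan": "0 0 0 -0.13 0 0.15 255; 0 0 0 0 0 0 255; 0 0 0 -0.13 0 0.15 255; 0 0 0 0 0 0 255; 0 0 0 -0.13 0 0.15 255; 0 0 0 0 0 0 255"
}}

```text
time_s: 5.5
position: [0.6116, 0.2481, 0.1586]
tool_rot: [[0.731, 0.292, 0.617], [0.223, -0.956, 0.188], [0.645, 0.0, -0.764]]
ft_force: [0.4, 0.7, 3.8]
grip_width: -0.0001
gripper_force: 1.9
```

Contact made; continue down.

{"fn": "jog_arm", "kwargs": {
  "plan": "0 0 0 -0.13 0 0.15 255; 0 0 0 0 0 0 255; 0 0 0 -0.13 0 0.15 255; 0 0 0 0 0 0 255"
}}

```text
time_s: 5.83
position: [0.6102, 0.2478, 0.1527]
tool_rot: [[0.734, 0.292, 0.613], [0.224, -0.956, 0.187], [0.641, -0.0, -0.768]]
ft_force: [-0.5, 0.5, -1.8]
grip_width: 0.0
gripper_force: 0.0
```

{"fn": "jog_arm", "kwargs": {
  "plan": "0 0 0 -0.13 0 0.15 255; 0 0 0 0 0 0 255; 0 0 0 -0.06 0 0.08 255; 0 0 0 0 0 0 255"
}}

```text
time_s: 6.17
position: [0.6108, 0.248, 0.1511]
tool_rot: [[0.732, 0.292, 0.615], [0.224, -0.956, 0.188], [0.643, 0.0, -0.766]]
ft_force: [-2.1, -0.4, 3.2]
grip_width: 0.0
gripper_force: 1.5
```

{"fn": "jog_arm", "kwargs": {
  "plan": "0 0 0 0.1 0 -0.5 255; 0 0 0 0 0 -2.5 255; 0 0 0 0 0 -3 255; 0 0 0 0 0 -3 255; 0 0 0 0 0 -3 255; 0 0 0 0 0 0 255"
}}

```text
time_s: 6.67
position: [0.5364, 0.2255, 0.2481]
tool_rot: [[0.729, 0.292, 0.62], [0.223, -0.956, 0.189], [0.648, 0.001, -0.762]]
ft_force: [0.3, 0.8, 0.8]
grip_width: -0.0004
gripper_force: 0.0
```

```bash
python3 -c "
from h import *
im=imaging.get_image('wrist'); C=cloud(im); 
yaw=np.radians(17); f=np.array([np.cos(yaw),np.sin(yaw)]); l=np.array([-f[1],f[0]])
for n,J in(('before',np.load('w1.npy',allow_pickle=True).item()),('after',im)):
  C=cloud(J); D=C[...,:2]-np.array([.583,.2375]); a=D@f; b=D@l
  print(n,[(k,round(float(np.median(C[...,2][(abs(a-k/1000)<3e-3)&(abs(b)<.015)&(C[...,2]<.18)&(C[...,2]>.1)])),4)) for k in(-30,-22,-14,-6,6,14,22,30)])
delta(frame(17,0),[.55,.1,.30]);save(im,'w2.png')
"
```

```text
before [(-30, 0.146), (-22, 0.1464), (-14, 0.1463), (-6, 0.1461), (6, 0.1477), (14, 0.1512), (22, 0.1547), (30, 0.1581)]
after [(-30, 0.1589), (-22, 0.1563), (-14, 0.1532), (-6, 0.1497), (6, 0.1461), (14, 0.1461), (22, 0.1462), (30, 0.1461)]
turn [ 4.000e-02 -4.025e+01 -1.000e-02] shift cm [-2.45 12.38 -5.39] |F| [ 0.41503392  0.03581562 -0.8372232 ] t 6.7167
```

The depth profile confirms the rocker has flipped: near face raised, far face level. On to the tin.

{"fn": "jog_arm", "kwargs": {
  "plan": "0 0 0 0 0 -3 255; 0 0 0 0 0 -3 255; 0 -6.7 0 0 0 0 0; 0 -6.7 0 0 0 0 0; 0 -6.7 0 0 0 0 0; 0 -6.7 0 0 0 0 0; 0 -6.7 0 0 0 0 0; 0 -6.7 0 0 0 0 0; 0 0 0 0 0 0 0"
}}

```text
time_s: 7.47
position: [0.5031, 0.2146, 0.2868]
tool_rot: [[0.956, 0.292, -0.011], [0.292, -0.957, -0.003], [-0.011, -0.0, -1.0]]
ft_force: [1.1, 0.6, -0.7]
grip_width: 0.0831
gripper_force: 0.0
```

{"fn": "jog_arm", "kwargs": {
  "plan": "0 0 7 0 0 0 0; 0 0 7 0 0 0 0; 0 0 7 0 0 0 0; 0 0 7 0 0 0 0; 0 0 7 0 0 0 0; 0 0 7 0 0 0 0; 0 0 7 0 0 0 0; 0 0 7 0 0 0 0; 0 0 7 0 0 0 0; 0 0 7 0 0 0 0"
}}

```text
time_s: 8.3
position: [0.5009, 0.2145, 0.2883]
tool_rot: [[0.597, -0.802, -0.001], [-0.802, -0.597, -0.0], [-0.001, 0.001, -1.0]]
ft_force: [0.0, 0.3, 0.1]
grip_width: 0.0854
gripper_force: 0.0
```

{"fn": "jog_arm", "kwargs": {
  "plan": "0 0 7 0 0 0 0; 0 0 0 0 0 0 0"
}}

```text
time_s: 8.47
position: [0.5009, 0.2144, 0.2885]
tool_rot: [[0.496, -0.868, -0.002], [-0.868, -0.496, -0.0], [-0.001, 0.002, -1.0]]
ft_force: [-0.1, -0.5, -0.0]
grip_width: 0.0853
gripper_force: 0.0
```

```bash
python3 -c "
from h import *
delta(frame(-60,0),[.62,-.145,.27]); print(env.observe()['q'],env.observe()['position'])"
```

```text
turn [ 0.1   0.03 -0.27] shift cm [37.08  7.65  1.85] |F| [-0.06697191 -0.53025165 -0.02668815] t 8.4667
[ 1.07217406e+01  1.93936956e+01  6.86184655e+01 -1.86868694e-03
  9.20967660e+01  1.60988722e+02] [0.50087421 0.21441721 0.2884553 ]
```

{"fn": "jog_arm", "kwargs": {
  "plan": "0 0 0 3.7 0.76 0.18 0; 0 0 0 3.7 0.76 0.18 0; 0 0 0 3.7 0.76 0.18 0; 0 0 0 3.7 0.76 0.18 0; 0 0 0 3.7 0.76 0.18 0; 0 0 0 3.7 0.76 0.18 0; 0 0 0 3.7 0.76 0.18 0; 0 0 0 3.7 0.76 0.18 0; 0 0 0 3.7 0.76 0.18 0; 0 0 0 0 0 0 0"
}}

```text
time_s: 9.3
position: [0.609, -0.1143, 0.2707]
tool_rot: [[0.498, -0.867, -0.003], [-0.867, -0.498, -0.002], [0.0, 0.004, -1.0]]
ft_force: [1.1, 0.2, -0.3]
grip_width: 0.0856
gripper_force: 0.0
```

Run:
```python
from h import *
np.set_printoptions(precision=4,suppress=True)
im=imaging.get_image('wrist'); np.save('w3.npy',im,allow_pickle=True); save(im,'w3.png'); C=cloud(im)
g=im["pixels"].mean(-1); m=(np.hypot(C[...,0]-.651,C[...,1]+.196)<.045)&(C[...,2]>.112)&(C[...,2]<.128)
P=C[m][:,:2].astype(np.float32); print(m.sum(),np.median(C[m][:,2]),cv2.minEnclosingCircle(P),cv2.minAreaRect(P),P.mean(0))
s=m&(g>215)&(np.hypot(C[...,0]-.651,C[...,1]+.196)<.029); Q=C[s][:,:2].astype(np.float32); print(s.sum(),cv2.minAreaRect(Q),Q.mean(0))
vv,uu=np.nonzero(m); print(uu.min(),uu.max(),vv.min(),vv.max())
print(np.percentile(g[m],[5,25,50,75,90,95]))
print(env.observe()['position'])
```

```text
4706 0.11698880180653534 ((0.6516380906105042, -0.19417566061019897), 0.030551863834261894) ((0.6518880128860474, -0.19502785801887512), (0.05910176411271095, 0.059298671782016754), 56.207157135009766) [ 0.6523 -0.1955]
633 ((0.6499967575073242, -0.18168242275714874), (0.013454699888825417, 0.029354475438594818), 9.09888744354248) [ 0.65   -0.1821]
285 360 37 117
[119.3333 179.6667 187.3333 191.3333 228.5    231.3333]
[ 0.6084 -0.1114  0.2712]
```

View pics/w3.png

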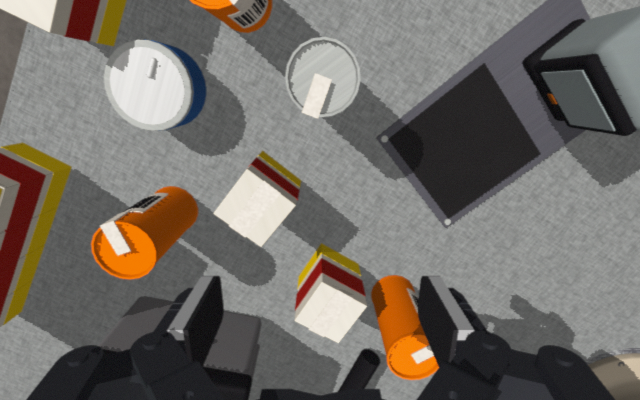

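The wrist view shows the steel tin's lid at (323,77), with the seal strip pointing down to (315,95). The measured label heading is about 98.6°.

```bash
python3 -c "
from h import *
delta(frame(-60,0),[.6518,-.1952,.065])"
```

```text
turn [ 0.2   0.06 -0.03] shift cm [ 9.43  0.43 20.62] |F| [-0.22133893 -0.05098387 -0.43482387] t 9.35
```

{"fn": "jog_arm", "kwargs": {
  "plan": "0.2 0 0 3.1 0.14 0 0; 0 0 0 3.1 0.14 0 0; 0 0 0 3.23 0.15 0 0; 0 0 0 0 0 2 0; 0 0 0 0 0 2.5 0; 0 0 0 0 0 2.5 0; 0 0 0 0 0 2 0; 0 0 0 0 0 0 0; 0 0 0 0 0 0 0"
}}

```text
time_s: 10.1
position: [0.6513, -0.191, 0.1828]
tool_rot: [[0.502, -0.865, -0.001], [-0.865, -0.502, 0.001], [-0.002, 0.0, -1.0]]
ft_force: [-0.0, 0.3, 0.3]
grip_width: 0.0856
gripper_force: 0.0
```

```bash
python3 -c "
from h import *
delta(frame(-60,0),[.6518,-.1952,.063])"
```

```text
turn [0.   0.09 0.14] shift cm [ 0.39  0.16 11.98] |F| [-0.01107059  0.2722755   0.34788074] t 10.1
```

{"fn": "jog_arm", "kwargs": {
  "plan": "0 0 0 0.39 0.16 0 0; 0 0 0 0 0 2 0; 0 0 0 0 0 2.5 0; 0 0 0 0 0 2.5 0; 0 0 0 0 0 2.5 0; 0 0 0 0 0 1.5 0; 0 0 0 0 0 1 0; 0 0 0 0 0 0 0; 0 0 0 0 0 0 0"
}}

```text
time_s: 10.85
position: [0.6526, -0.1965, 0.0644]
tool_rot: [[0.5, -0.866, 0.002], [-0.866, -0.5, -0.0], [0.001, -0.001, -1.0]]
ft_force: [1.0, -0.5, 1.3]
grip_width: 0.0854
gripper_force: 0.0
```

{"fn": "jog_arm", "kwargs": {
  "plan": "0 0 0 0 0 0 60; 0 0 0 0 0 0 90; 0 0 0 0 0 0 120; 0 0 0 0 0 0 140; 0 0 0 0 0 0 140; 0 0 0 0 0 0 140; 0 0 0 0 0 0 140",
  "grip_force": 40
}}

```text
time_s: 11.43
position: [0.6528, -0.1963, 0.0649]
tool_rot: [[0.5, -0.866, 0.003], [-0.866, -0.5, -0.001], [0.002, -0.002, -1.0]]
ft_force: [0.7, 1.9, 5.7]
grip_width: 0.0592
gripper_force: 38.5
```

{"fn": "jog_arm", "kwargs": {
  "plan": "0 0 0 0 0 -0.5 140; 0 0 0 0 0 -1.5 140; 0 0 0 0 0 -2.5 140; 0 0 0 0 0 -2.5 140; 0 0 0 0 0 -2 140; 0 0 0 0 0 -1 140; 0 0 0 0 0 0 140; 0 0 0 0 0 0 140",
  "grip_force": 40
}}

```text
time_s: 12.1
position: [0.6516, -0.196, 0.1622]
tool_rot: [[0.5, -0.866, -0.001], [-0.866, -0.5, 0.001], [-0.002, 0.001, -1.0]]
ft_force: [0.3, -0.1, -3.1]
grip_width: 0.0593
gripper_force: 39.4
```

Run:
```python
from h import *
np.set_printoptions(precision=4,suppress=True)
delta(frame(-60,0),[.468,-.2165,.165]); print(env.observe()['grip_width'],env.observe()['gripper_force'])
im=imaging.get_image('wrist'); C=cloud(im); p=env.observe()['position']
print(p)
g=im["pixels"].mean(-1); r=np.hypot(C[...,0]-p[0],C[...,1]-p[1]); m=(r<.045)&(C[...,2]>.19)&(C[...,2]<.235)
print(m.sum(),np.median(C[m][:,2]) if m.sum() else 0)
# scanner from wrist: window tip and pad
for q in('pad','scan_window'):
    for t in models.tip_of('wrist',q)[:1]: print(q,t,pt(im,*t['at']))
```

```text
turn [ 0.03  0.1  -0.03] shift cm [-7.41 16.92 -0.28] |F| [ 0.2634 -0.1405 -3.0964] t 12.1
0.059347503032587554 39.36536192893982
[ 0.6513 -0.1959  0.1613]
27749 0.2139753479729412
pad {'at': [495.8, 258.8], 'confidence': 0.84} [ 0.4669 -0.2179  0.0048]
scan_window {'at': [629.3, 229.4], 'confidence': 0.76} [ 0.6935 -0.27    0.3047]
```

{"fn": "jog_arm", "kwargs": {
  "plan": "0 0 -7 0 0 0 140; 0 0 -7 0 0 0 140; 0 0 -7 0 0 0 140; 0 0 -7 0 0 0 140; 0 0 -7 0 0 0 140; 0 0 -7 0 0 0 140; 0 0 -7 0 0 0 140; 0 0 -7 0 0 0 140; 0 0 -7 0 0 0 140; 0 0 -7 0 0 0 140"
}}

```text
time_s: 13.08
position: [0.6515, -0.196, 0.1616]
tool_rot: [[0.984, 0.179, -0.003], [0.179, -0.984, 0.002], [-0.002, -0.002, -1.0]]
ft_force: [0.3, -0.2, -3.3]
grip_width: 0.0593
gripper_force: 39.4
```

{"fn": "jog_arm", "kwargs": {
  "plan": "0 0 -7 0 0 0 140; 0 0 -7 0 0 0 140; 0 0 -7 0 0 0 140; 0 0 -7 0 0 0 140; 0 0 -7 0 0 0 140; 0 0 -7 0 0 0 140; 0 0 -7 0 0 0 140; 0 0 -7 0 0 0 140; 0 0 -7 0 0 0 140; 0 0 -7 0 0 0 140"
}}

```text
time_s: 13.92
position: [0.6515, -0.1961, 0.1616]
tool_rot: [[0.168, 0.986, -0.003], [0.986, -0.168, 0.002], [0.001, -0.003, -1.0]]
ft_force: [-1.3, 0.6, -3.8]
grip_width: 0.0592
gripper_force: 39.4
```

{"fn": "jog_arm", "kwargs": {
  "plan": "0 0 -7 0 0 0 140; 0 0 -4.4 0 0 0 140; 0 0 0 0 0 0 140"
}}

```text
time_s: 14.17
position: [0.6516, -0.1961, 0.1617]
tool_rot: [[-0.027, 1.0, -0.002], [1.0, 0.027, 0.002], [0.002, -0.002, -1.0]]
ft_force: [-1.2, 1.0, -2.3]
grip_width: 0.0594
gripper_force: 39.4
```

```bash
python3 -c "
from h import *
delta(frame(91.4,0),[.4685,-.2165,.165])"
```

```text
turn [-0.13 -0.1   0.13] shift cm [ -1.6  -18.35  -0.33] |F| [-1.24801848  1.0429419  -2.30211037] t 14.1667
```

{"fn": "jog_arm", "kwargs": {
  "plan": "0 0 0 -0.1 -1.2 0 140; 0 0 0 -0.2 -2.3 0 140; 0 0 0 -0.3 -3 0 140; 0 0 0 -0.3 -3.3 0 140; 0 0 0 -0.3 -3.3 0 140; 0 0 0 -0.2 -2.5 0 140; 0 0 0 -0.1 -1.75 0 140; 0 0 0 -0.1 -1 0 140; 0 0 0 0 0 0 140; 0 0 0 0 0 0 140"
}}

```text
time_s: 15.0
position: [0.4693, -0.2168, 0.1631]
tool_rot: [[-0.022, 1.0, 0.0], [1.0, 0.022, 0.001], [0.001, 0.0, -1.0]]
ft_force: [-0.5, 0.4, -3.3]
grip_width: 0.0591
gripper_force: 39.8
```

Run:
```python
from h import *
np.set_printoptions(precision=4,suppress=True)
delta(frame(91.4,0),[.4685,-.2165,.072])
im=imaging.get_image('side'); save(im,'s4.png',(300,120,480,270),4)
im=imaging.get_image('wrist'); save(im,'w4.png')
```

```text
turn [ 0.01 -0.04 -0.13] shift cm [ 0.03 -0.08  9.11] |F| [-0.4845  0.3825 -3.3499] t 15.0
```

View pics/w4.png

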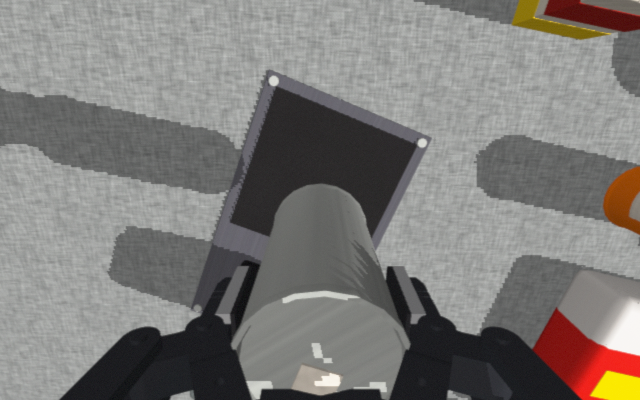

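The wrist view shows the tin held over the pad, with its strip at (318,378) on the scanner side. Lower it slowly until contact.

{"fn": "jog_arm", "kwargs": {
  "plan": "0 0 0 0 -0.08 1 140; 0 0 0 0 0 2 140; 0 0 0 0 0 2 140; 0 0 0 0 0 2 140; 0 0 0 0 0 1 140; 0 0 0 0 0 0.5 140; 0 0 0 0 0 0.2 140; 0 0 0 0 0 0 140; 0 0 0 0 0 0 140"
}}

```text
time_s: 15.85
position: [0.4686, -0.2168, 0.0767]
tool_rot: [[-0.024, 1.0, 0.001], [1.0, 0.024, -0.0], [-0.0, 0.001, -1.0]]
ft_force: [-0.1, -0.4, -2.8]
grip_width: 0.059
gripper_force: 39.9
```

{"fn": "jog_arm", "kwargs": {
  "plan": "0 0 0 0 0 0.2 140; 0 0 0 0 0 0.2 140; 0 0 0 0 0 0.1 140; 0 0 0 0 0 0 140; 0 0 0 0 0 0 140"
}}

```text
time_s: 16.27
position: [0.468, -0.2166, 0.0712]
tool_rot: [[-0.024, 1.0, -0.0], [1.0, 0.024, 0.001], [0.001, -0.0, -1.0]]
ft_force: [0.5, 0.8, -3.4]
grip_width: 0.0591
gripper_force: 39.9
```

{"fn": "jog_arm", "kwargs": {
  "plan": "0 0 0 0 0 0.1 140; 0 0 0 0 0 0 140; 0 0 0 0 0 0 140"
}}

```text
time_s: 16.52
position: [0.468, -0.2165, 0.0701]
tool_rot: [[-0.024, 1.0, -0.0], [1.0, 0.024, 0.001], [0.001, -0.0, -1.0]]
ft_force: [1.0, -0.1, -3.1]
grip_width: 0.0592
gripper_force: 39.9
```

{"fn": "jog_arm", "kwargs": {
  "plan": "0 0 0 0 0 0.1 140; 0 0 0 0 0 0 140; 0 0 0 0 0 0 140"
}}

```text
time_s: 16.77
position: [0.468, -0.2167, 0.0699]
tool_rot: [[-0.024, 1.0, 0.0], [1.0, 0.024, 0.0], [0.0, 0.0, -1.0]]
ft_force: [-2.1, 0.8, 4.5]
grip_width: 0.0593
gripper_force: 40.6
```

{"fn": "jog_arm", "kwargs": {
  "plan": "0 0 0 0 0 0.07 140; 0 0 0 0 0 0 140; 0 0 0 0 0 0 140"
}}

```text
time_s: 17.02
position: [0.4681, -0.2168, 0.0698]
tool_rot: [[-0.024, 1.0, 0.001], [1.0, 0.024, -0.0], [-0.0, 0.001, -1.0]]
ft_force: [-4.6, 1.7, 12.0]
grip_width: 0.0594
gripper_force: 41.3
```

In contact. Back off slightly, then release gradually and rise.

{"fn": "jog_arm", "kwargs": {
  "plan": "0 0 0 0 0 -0.1 140; 0 0 0 0 0 0 125; 0 0 0 0 0 0 100; 0 0 0 0 0 0 80; 0 0 0 0 0 0 60; 0 0 0 0 0 0 30; 0 0 0 0 0 0 0; 0 0 0 0 0 0 0; 0 0 0 0 0 0 0; 0 0 0 0 0 0 0",
  "grip_force": 20
}}

```text
time_s: 17.85
position: [0.468, -0.2165, 0.0693]
tool_rot: [[-0.024, 1.0, -0.0], [1.0, 0.024, 0.001], [0.001, -0.0, -1.0]]
ft_force: [0.7, -0.5, -0.2]
grip_width: 0.0857
gripper_force: 0.0
```

{"fn": "jog_arm", "kwargs": {
  "plan": "0 0 0 0 0 -1 0; 0 0 0 0 0 -2 0; 0 0 0 0 0 -3 0; 0 0 0 0 0 -3 0; 0 0 0 0 0 -3 0; 0 0 0 0 0 -3 0; 0 0 0 0 0 -2 0; 0 0 0 -3 0 0 0; 0 0 0 -3 0 0 0; 0 0 0 0 0 0 0"
}}

```text
time_s: 18.68
position: [0.4694, -0.2805, 0.2392]
tool_rot: [[-0.021, 1.0, 0.0], [1.0, 0.021, -0.001], [-0.001, 0.0, -1.0]]
ft_force: [-0.5, 0.3, 0.0]
grip_width: 0.0853
gripper_force: 0.0
```

Run:
```python
from h import *
np.set_printoptions(precision=4,suppress=True)
a=imaging.get_image('wrist'); b=imaging.get_image('top')
for n,im in(('wrist',a),('top',b)):
    C=cloud(im); g=im["pixels"].mean(-1); r=np.hypot(C[...,0]-.468,C[...,1]+.2165); m=(r<.045)&(C[...,2]>.112)&(C[...,2]<.135)
    if m.sum()<50: print(n,'none');continue
    P=C[m][:,:2].astype(np.float32); print(n,m.sum(),np.median(C[m][:,2]),cv2.minEnclosingCircle(P),cv2.minAreaRect(P)[0])
    s=m&(g>210)&(r<.029); Q=C[s][:,:2].astype(np.float32); print(s.sum(),cv2.minAreaRect(Q),Q.mean(0)); 
p=[cv2.resize(i["pixels"][:,:,::-1],(480,300)) for i in(a,b)]; cv2.imwrite('pics/f.png',np.vstack(p))
```

```text
wrist 5504 0.12197179127852933 ((0.4672696888446808, -0.21911422908306122), 0.0305650494992733) (0.4675956964492798, -0.2186548113822937)
738 ((0.46368342638015747, -0.23060783743858337), (0.028104126453399658, 0.014402513392269611), 71.0848617553711) [ 0.4636 -0.2303]
top 400 0.12203656674936297 ((0.4663003981113434, -0.22024814784526825), 0.02978675812482834) (0.4717189073562622, -0.21440690755844116)
29 ((0.46641218662261963, -0.2271110713481903), (0.014100601896643639, 0.009651560336351395), 86.89920043945312) [ 0.4664 -0.2259]
```

View pics/f.png

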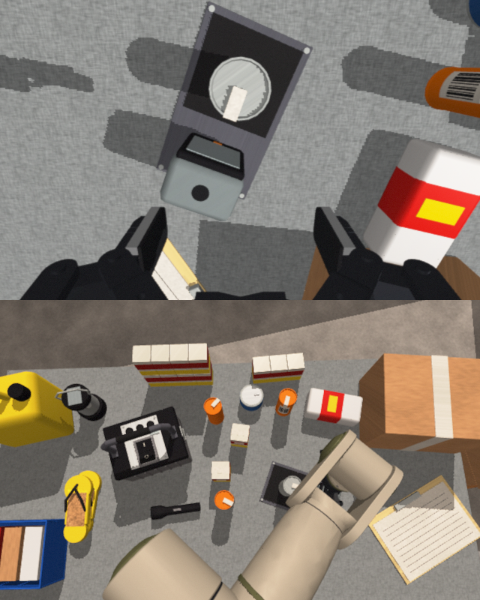

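The tin stands upright in the middle of the pad, with its strip at -109° against the scanner axis at -110°. The bystanders are unmoved and the robot is clear.

```bash
python3 -c "
from rig import job
print(job.close_job())"
```

```text
the job is handed in; nothing more can be done
None
```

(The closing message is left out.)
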